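# Hold the governor switch lever in the green with the test probe plugged in

### The job

Take the red test probe out of its wooden holder, push it fully home in the yellow-marked terminal and let go of it. Then press the black pad of the test rig's sprung lever down until the pointer stands in the middle of the green band (the lever is then level), without ever running up into the red, and finish still holding it steady there with the gripper. Leave the other things on the bench where they are.

Things in the scene. Friction and masses are not known exactly. Their poses are not given: they have to be found in the camera images.
- probe_grip (a point): centre of the probe's red plastic handle, half-way up it. The probe stands upright in its holder: handle 22 mm in diameter and 50 mm tall; below it a brass pin 8 mm in diameter and 34 mm long with a tapered tip, so the pin's tip is 59 mm below this point. Mass 35 to 70 g. z points up along the probe
- probe: the same probe; this origin is at the tip of its pin, z up along the probe
- probe_shoulder (a point): underside of the probe's red handle, where the pin starts, on the probe's axis (25 mm below the centre of the handle)
- holder: fixed wooden block 60 x 60 x 45 mm high that the probe starts in, pin in a loose hole 11 mm wide and 37 mm deep at its middle, the handle resting on the top; origin at the centre of its underside
- yellow_mouth (a point): centre of the hole's mouth, on the top face of the fixed white terminal block marked with yellow (about 60 x 60 mm, 45 mm high). The hole goes straight down, 10 mm in diameter with a 2 mm chamfer, 37 mm deep; home means that the probe's handle rests on the top face
- black_mouth (a point): the same on the other terminal block, marked black; not the one to use
- rig_pivot (a point): the lever's pivot on the fixed test rig, 90 mm above the bench; x axis level, running from the pad end to the scale end, z up. Base 310 x 130 x 12 mm, centred below the pivot; bearing cheeks 108 mm high
- rig: the same fixed test rig, origin below the pivot at the base's underside. Its scale, two upright plates 130 mm high with the pointer moving between them, stands 100 mm from the pivot on the +x side: white band low, green band (13 mm tall, centred at the pivot's height), red band high
- lever_pad (a point): centre of the top face of the lever's round black pad, 44 mm in diameter. In the lever's own frame it lies 110 mm from the pivot on the -x side and 12 mm above it; at rest the pad is about 22 mm higher than when the lever is level. With the lever level the face is level and 102 mm above the bench. Open space below the pad
- lever (a joint): angle of the sprung lever in rad: 0 at rest (pad up, pointer low in the white), grows as the pad is pressed down; 0.20 = level, pointer in the middle of the green; green runs from 0.14 to 0.26, red above; stop at 0.42. The spring always pushes back to 0: about 4 N at the pad to start it, 7.5 to 8 N at level, 12 N at the stop
- weight: dark cast governor weight, round, 72 mm across, 62 mm tall, with a knob on top; loose bystander, origin at its underside
- flyarm: brass flyball arm lying flat, 150 mm long and up to 46 mm tall, ball at its +x end; loose bystander, origin at its underside
- driver: dark-handled screwdriver lying on the bench, along its own x; loose bystander, origin at its underside
- cup: copper spring cup, 60 mm across, 50 mm tall; loose bystander, origin at its underside
- oil: green oil can with a steel cap, 56 mm across, 140 mm tall; loose bystander, origin at its underside
- tin: tin parts box with a shut hinged lid, 160 x 120 mm, about 80 mm high plus a knob; fixed bystander
There are look-alikes about, which are no part of the job. There is more than one size of the part that bears yellow_mouth; the job needs the largest. Leave any white look-alike of the probe alone.

How it is judged:
By the outcome, as a careful person would: the job done as asked, in the order asked, and still so for the second after the job is handed in, while the arm keeps its last pose, push and grip.
It also fails if it takes over 51 s, if anything falls off the work surface, if the arm or the gripper's body presses on something with over 40 N, if the wrist force passes 120 N, or if a joint passes its speed limit or range.

### The arm

A 6-joint arm with a two-finger parallel gripper is mounted at the origin on the work surface. World frame = base frame: x ahead of the robot, y to its left, z up, the work surface at z = 0. Lengths are in m, angles in rad, forces in N, time in s.
With the tool pointing down it reaches from about 0.35 to 0.975 m from the base axis. Payload 4.9 kg.
Tool frame: the origin (TCP) lies between the finger pads; the fingertips stand 19 mm ahead of it and the grasp point (between the pads) is the TCP; z points along the fingers, y is the direction in which the jaws open and shut (so a half turn about z gives the same grasp; the last joint's range is limited). The gripper opens to 85 mm and grips with 20 to 120 N. Pads are 22 mm wide; open, the fingers measure 114 mm over their backs; the gripper's body (76 mm by 85 mm) begins 54 mm behind the grasp point. The pads swing forward as they close: fully open they stand 13 mm farther back than shut.
Start: joints at [1.122, 0.053, 1.613, -0, 1.476, -0.119], TCP at [0.202, 0.591, 0.25] pointing down, gripper open.
Joint ranges: [-3.01, 3.01], [-1.01, 2.22], [0.06, 2.58], [-1.02, 4.17], [0.09, 2.62], [-3.14, 3.14]. Speed limits (rad/s): [2.57, 2.57, 3.14, 3.14, 3.14, 3.14].

### API

Orientations are given as a unit quaternion [w, x, y, z].
In Python, from plant import state, grab_frame, calibration, job_done gives the robot as it stands. The module is installed in compiled form; this text tells all that it offers.
- The arm moves only by the tool servo_tool, never from a script. Its argument "deltas" is a list that holds one entry, the list of rows, each a list of 5 numbers: the finger opening in mm, from 0 to 85.4, then the shift along the world's x, y, z in mm, then the turn about the world's z in units of 6 degrees (1.0 is 6 degrees). A call has 1 to 5 rows; each row is the pose to reach, as a shift and turn from the pose commanded when the call began; what a row does not reach only later rows make up. A row lasts 1/8 s, in which the tool goes at most 62.5 mm and 10.7 degrees, less where a joint would pass 70% of its speed; a pose out of reach is approached as far as the arm can. A call with a gripper value outside its range is refused whole. The fingers move at their own pace and stop on an object; the grip force is fixed at half the most. Time passes only in rows, so rows that repeat a pose let the fingers close. It gives the time, the measured TCP pose, the force and the opening at its end, in the units of the state.
- state(): the state, without advancing time (a new reading comes with each control period).
- grab_frame(name): name is "scene" or "top" or "wrist"; returns the picture (480x640x3 uint8, red, green, blue); there is no depth.
- calibration(name): a dict with "intrinsics" (3x3 intrinsics, pixels), "world_from_camera" (4x4, takes a point from camera to world coordinates). Camera axes: x right, y down, z forward; pixel columns grow to the right and rows downward; lengths in m; the calibration is good to about 2 mm. The wrist camera is an equidistant fisheye: a pixel r from the principal point sees the ray r / f radians off the axis. A picture is of the moment at which its call begins: read the wrist's pose just before it. calibration takes no time and is no camera call; for the wrist camera it gives the pose at the moment of the call.
- job_done(): hands the job in, once; it reports no verdict.
The state is a dict: "time": time; "joint_pos": joint angles; "joint_vel": joint speeds; "joint_efforts": joint torques, N m; "tool_pos": TCP position; "tool_rot": TCP orientation; "contact_force": force on the tool from outside, world axes, zero at the start; "ft_torque": the same for the moment, N m; "gripper_width": opening from 0.0 (shut) to 1.0 (fully open).
Only numpy, scipy, OpenCV 4.12 (cv2) and the standard library are available. Lean on these libraries where they do the work, as an engineer would, in place of code of your own. Each camera call takes 0.05 s, during which the arm holds its last target.

## Working session

There is one attempt and no reset: what is moved stays moved. The work goes in short steps, Python scripts to look and compute and a tool call to move; the robot and the scene stay as the last step left them, time stands still between calls to the robot, and variables do not carry over. Pictures are saved under pics/ and viewed, and the job is handed in when it is done.

Besides the shell and the picture viewer there is one more tool, called after "Emit:" as name([rows], argument=value, ...), one row to a line, values as JSON. servo_tool: Moves the arm, as the interface text tells. Its arguments: {"type":"object","properties":{"deltas":{"type":"array","items":{"type":"array","items":{"type":"array","items":{"type":"number"}}}}},"required":["deltas"]}

```bash
mkdir -p pics
cat > h.py <<'E'
import numpy as np, cv2
from plant import state, grab_frame, calibration, job_done
def save(img,n): cv2.imwrite('pics/'+n+'.png',img[:,:,::-1])
def ray(c,u,v):
    K=np.array(c['intrinsics']);T=np.array(c['world_from_camera'])
    d=np.linalg.inv(K)@[u,v,1.]
    return T[:3,3],T[:3,:3]@d
def onz(c,u,v,z):
    o,d=ray(c,u,v);return o+d*(z-o[2])/d[2]
def proj(c,p):
    K=np.array(c['intrinsics']);T=np.array(c['world_from_camera'])
    q=T[:3,:3].T@(np.array(p)-T[:3,3]);q=K@q;return q[:2]/q[2]
E
python3 - <<'E'
from h import *
np.set_printoptions(precision=4,suppress=True)
for n in('scene','top','wrist'):
    im=grab_frame(n);save(im,n+'0');np.save(n+'0.npy',im);c=calibration(n);print(n,np.array(c['intrinsics']),np.array(c['world_from_camera']))
s=state();print(s)
E
```

```text
scene [[516.6713   0.     317.5689]
 [  0.     516.6713 235.2468]
 [  0.       0.       1.    ]] [[ 0.5262  0.5683 -0.6326  1.3538]
 [ 0.8503 -0.3601  0.3838 -0.5707]
 [-0.0097 -0.7398 -0.6727  1.0121]
 [ 0.      0.      0.      1.    ]]
top [[501.5295   0.     316.8717]
 [  0.     501.5295 239.4557]
 [  0.       0.       1.    ]] [[-0.0093 -0.9971  0.0756  0.4095]
 [-1.      0.0092 -0.001  -0.0439]
 [ 0.0003 -0.0756 -0.9971  1.3868]
 [ 0.      0.      0.      1.    ]]
wrist [[371.6483   0.     320.1437]
 [  0.     371.6483 234.4932]
 [  0.       0.       1.    ]] [[ 0.3244  0.9063  0.2709  0.1332]
 [ 0.9459 -0.3105 -0.0939  0.614 ]
 [-0.0009  0.2867 -0.958   0.3726]
 [ 0.      0.      0.      1.    ]]
{'time': 0.15, 'joint_pos': array([ 1.122 ,  0.0532,  1.614 , -0.    ,  1.476 , -0.1189]), 'joint_vel': array([-0.0007, -0.0018, -0.0056, -0.0008,  0.0019,  0.0004]), 'joint_efforts': array([  0.0007, -39.4239, -37.0724,  -0.    ,   0.0047,   0.    ]), 'tool_pos': array([0.2022, 0.5909, 0.2493]), 'tool_rot': array([-0.0002,  0.1642,  0.9864, -0.0008]), 'contact_force': array([ 0.3264, -0.4091, -0.8419]), 'ft_torque': array([0.0105, 0.029 , 0.0193]), 'gripper_width': 1.0021328793667243}
```

View pics/scene0.png

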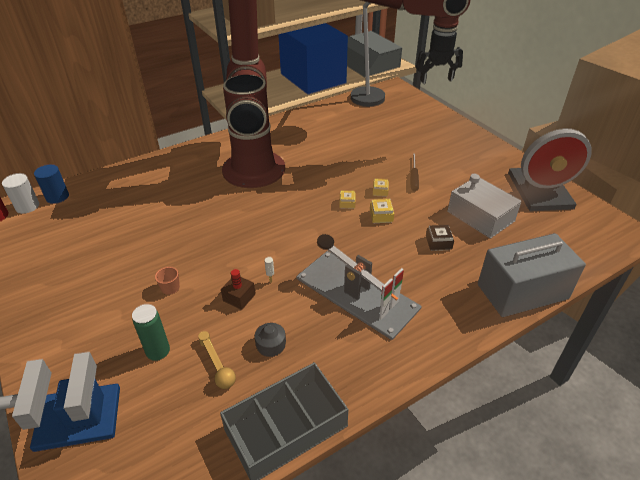

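View pics/top0.png

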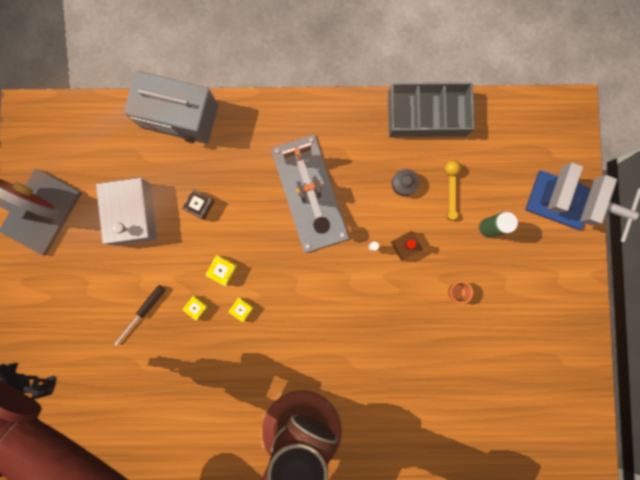

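View pics/wrist0.png

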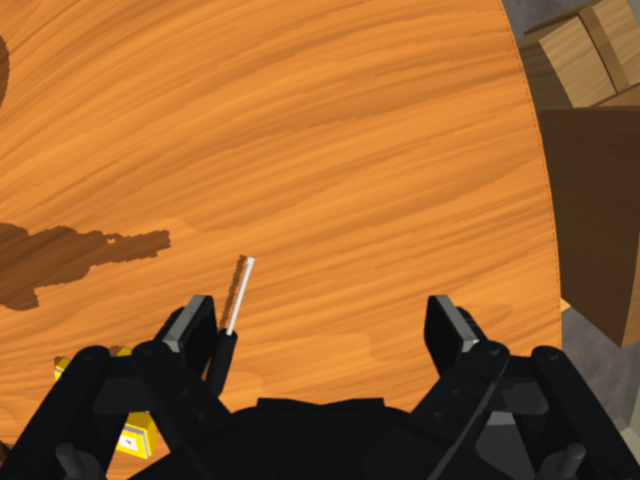

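The top view shows yellow blocks at (221,270), (195,308) and (241,310), and the first is the largest. It also shows the red probe at (411,244), its white look-alike at (374,246), the black terminal at (198,204) and the lever pad at (321,225). Next I'll check these in close crops and measure.

Run:
```python
from h import *
np.set_printoptions(precision=4,suppress=True)
t=np.load('top0.npy');s=np.load('scene0.npy');ct=calibration('top');cs=calibration('scene')
a=cv2.resize(t[190:335,165:265],None,fx=4,fy=4,interpolation=cv2.INTER_CUBIC)
b=cv2.resize(t[210:355-80,350:440],None,fx=4,fy=4,interpolation=cv2.INTER_CUBIC)
b=cv2.copyMakeBorder(b,0,a.shape[0]-b.shape[0],0,0,cv2.BORDER_CONSTANT)
save(np.hstack([a,b]),'crops')
a=cv2.resize(s[170:260,320:460],None,fx=4,fy=4,interpolation=cv2.INTER_CUBIC)
save(a,'crops2')
a=cv2.resize(s[225:345,210:430],None,fx=3.5,fy=3.5,interpolation=cv2.INTER_CUBIC)
save(a,'crops3')
for nm,im,c in(('top',t,ct),('scene',s,cs)):
    h=cv2.cvtColor(im,cv2.COLOR_RGB2HSV)
    for k,lo,hi in(('yellow',(24,150,110),(34,255,255)),('red',(0,200,120),(6,255,255)),('dark',(0,0,0),(180,255,45)),('white',(0,0,200),(180,50,255))):
        m=cv2.inRange(h,lo,hi);n,l,st,ce=cv2.connectedComponentsWithStats(m)
        for i in range(1,n):
            if st[i,4]>25 and (nm=='scene' or st[i,1]<340): print(nm,k,st[i],ce[i],onz(c,*ce[i],0.045)[:2],onz(c,*ce[i],.095)[:2])
```

```text
top yellow [206 256  28  29 316] [219.4652 270.2184] [0.4312 0.2157] [0.4304 0.206 ]
top yellow [183 297  23  22 182] [193.6648 307.6868] [0.3325 0.2837] [0.3354 0.2715]
top yellow [229 299  23  22 193] [239.8705 309.4249] [0.3268 0.161 ] [0.3299 0.1533]
top red [405 240  11   9  71] [410.3521 243.7183] [ 0.4974 -0.2957] [ 0.4941 -0.2864]
top dark [608 161   9  16 121] [612.1818 168.4215] [ 0.697  -0.8481] [ 0.6863 -0.8181]
top dark [612 184   7  19  76] [615.4868 195.3421] [ 0.6233 -0.853 ] [ 0.6153 -0.8229]
top dark [ 610  214   24  266 2533] [621.8741 351.8737] [ 0.2063 -0.8472] [ 0.2139 -0.8173]
top white [298 161  12  22 127] [303.378  172.0315] [ 0.6948 -0.0103] [ 0.6842 -0.0116]
top white [558 164  23  45 453] [568.9713 186.2185] [ 0.6493 -0.7285] [ 0.6404 -0.703 ]
top white [592 177  22  45 437] [602.6911 199.3295] [ 0.6127 -0.8179] [ 0.6051 -0.789 ]
top white [  97  179   50   64 2347] [120.5986 208.7439] [0.5991 0.4831] [0.592  0.4634]
top white [308 191  13  26 143] [313.979  203.7972] [ 0.6077 -0.0383] [ 0.6004 -0.0385]
top white [633 190   7  19  29] [636.3448 198.9655] 
[... 1798 characters left out ...]
 dark [ 63 187   6  12  42] [ 65.7143 192.381 ] [-0.1388 -0.5721] [-0.0617 -0.572 ]
scene dark [439 240  15   9  34] [448.4118 245.6176] [0.67   0.2588] [0.7053 0.216 ]
scene dark [ 550  274   73  111 1688] [582.8709 329.622 ] [1.0461 0.3271] [1.0621 0.2807]
scene white [  2 174  25  13 229] [ 14.0262 180.1703] [-0.2943 -0.698 ] [-0.2091 -0.6914]
scene white [377 202  11   6  28] [381.9643 204.1429] [0.43   0.2151] [0.4778 0.1745]
scene white [435 229  12   6  38] [440.2632 231.1316] [0.6136 0.28  ] [0.6518 0.236 ]
scene white [265 257   8   6  34] [268.4118 259.6176] [ 0.4563 -0.1795] [ 0.5027 -0.1997]
scene white [132 305  24  18 325] [143.7477 313.0954] [ 0.4572 -0.5169] [ 0.5036 -0.5197]
```

View pics/crops.png

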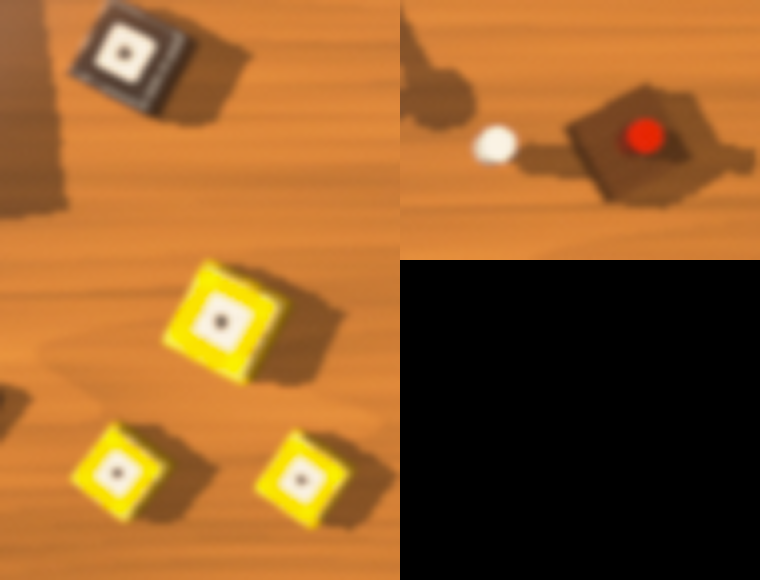

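View pics/crops2.png

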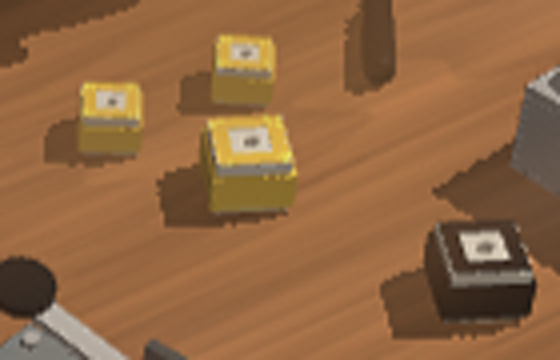

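View pics/crops3.png

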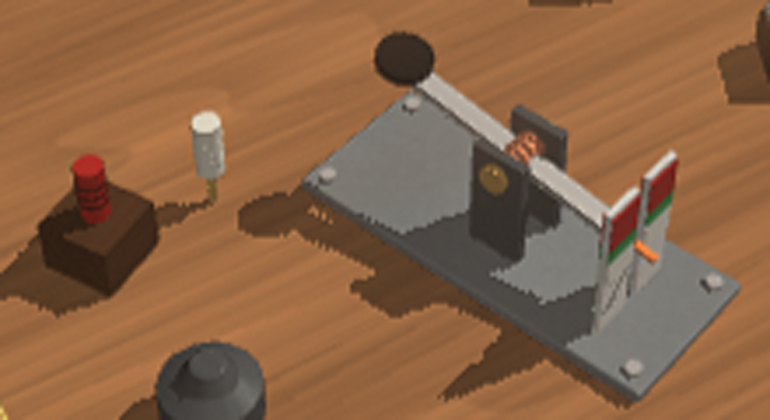

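The crops confirm the choices. The yellow terminal at (221,270) is clearly larger than the two at (195,308) and (241,310). The red probe is at (410,244) in the wooden block, and the white one at (374,246) is left alone. I'll move above the yellow terminal for a closer wrist look, turning the jaws towards world x on the way.

Emit:
servo_tool([
  [[85, 30, -45, 0, -1.7], [85, 60, -95, 0, -3.4], [85, 90, -145, 0, -5.1], [85, 120, -195, 0, -6.8], [85, 150, -245, 0, -8.5]],
])

```text
time: 0.78
tool_pos: [0.3528, 0.3446, 0.25]
tool_rot: [0.0, 0.575, 0.818, -0.0]
contact_force: [0.6, -0.5, -0.3]
gripper_width: 0.999
```

Emit:
servo_tool([
  [[85, 30, -45, 0, -1.7], [85, 60, -95, 0, -3.5], [85, 60, -115, 0, -3.5], [85, 60, -115, 0, -3.5]],
])

```text
time: 1.27
tool_pos: [0.4126, 0.2302, 0.25]
tool_rot: [-0.0, 0.714, 0.701, -0.0]
contact_force: [0.3, 0.8, 0.2]
gripper_width: 0.994
```

```bash
cat >> h.py <<'E'
def wray(c,u,v):
    K=np.array(c['intrinsics']);T=np.array(c['world_from_camera'])
    a=np.array([u-K[0,2],v-K[1,2]])/K[0,0];r=np.hypot(*a)
    d=np.r_[a/max(r,1e-9)*np.sin(r),np.cos(r)];return T[:3,3],T[:3,:3]@d
def wonz(c,u,v,z):
    o,d=wray(c,u,v);return o+d*(z-o[2])/d[2]
def wproj(c,p):
    K=np.array(c['intrinsics']);T=np.array(c['world_from_camera'])
    q=T[:3,:3].T@(np.array(p)-T[:3,3]);r=np.arctan2(np.hypot(q[0],q[1]),q[2]);n=np.hypot(q[0],q[1])
    return K[:2,2]+K[0,0]*r*q[:2]/n
def look(n):
    c=calibration('wrist');s=state();im=grab_frame('wrist');save(im,n);np.save(n+'.npy',im);return c,s,im
E
python3 - <<'E'
from h import *
c,s,im=look('w1')
print(s['time'],s['tool_pos'],s['tool_rot'],s['joint_pos'],s['contact_force'])
print(wproj(c,[.431,.2138,.045]),wproj(c,s['tool_pos']))
E
```

```text
1.275 [0.41255715 0.23018585 0.24999974] [-1.34795715e-04  7.13576997e-01  7.00576789e-01 -1.20896402e-04] [ 3.51130421e-01 -3.26012423e-01  1.95571555e+00  1.46137784e-04
  1.51222098e+00  3.69507172e-01] [0.28030867 0.8025348  0.23764605]
[340.54842435 224.42638376] [320.50522388 323.66893032]
```

View pics/w1.png

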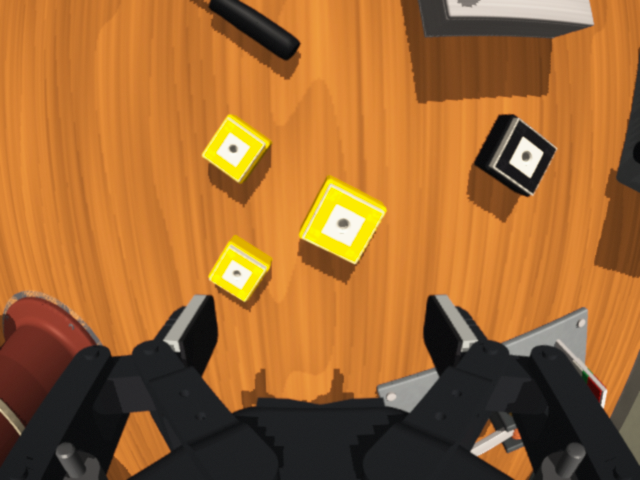

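The wrist view shows the large yellow terminal's hole at about (343,223), with the smaller ones at (233,148) and (237,272). I'll compute the mouth position.

Run:
```python
from h import *
np.set_printoptions(precision=4,suppress=True)
im=np.load('w1.npy');c=calibration('wrist')
h=cv2.cvtColor(im,cv2.COLOR_RGB2HSV)
sub=cv2.cvtColor(im,cv2.COLOR_RGB2GRAY)[213:234,332:355]
m=sub<140;v,u=np.nonzero(m);w=255.-sub[m];u=(u*w).sum()/w.sum()+332;v=(v*w).sum()/w.sum()+213
print(u,v,m.sum(),wonz(c,u,v,.045),wonz(c,u,v,.043))
m=cv2.inRange(h,(0,0,190),(180,60,255));n,l,st,ce=cv2.connectedComponentsWithStats(m)
for i in range(1,n):
    if st[i,4]>100: print(st[i],ce[i],wonz(c,*ce[i],.045))
# yellow top corners size
m=cv2.inRange(h,(24,150,200),(34,255,255))
m[:, :295]=0
k=cv2.findContours(m,0,2)[0];k=max(k,key=cv2.contourArea);r=cv2.minAreaRect(k);print(r,[wonz(c,*p,.045)[:2] for p in cv2.boxPoints(r)])
# probe axis in two views
ct=calibration('top');cs=calibration('scene')
print('probe scene top', onz(cs,235.4,272.1,.095))
print(proj(cs,[.494,-.2864,.095]),proj(cs,[.494,-.2864,.045]))
```

```text
342.94213357827056 223.0492061409264 53 [0.433 0.216 0.045] [0.4332 0.2155 0.043 ]
[ 448    0  145   24 2419] [528.31     8.9992] [0.6198 0.4322 0.045 ]
[217 134  32  32 516] [232.5097 149.4496] [0.3351 0.2861 0.045 ]
[510 137  33  40 673] [526.1055 157.0981] [0.615  0.2809 0.045 ]
[322 205  42  40 907] [342.7266 225.011 ] [0.4328 0.2142 0.045 ]
[223 261  28  27 412] [236.4078 274.4078] [0.3298 0.1664 0.045 ]
[557 340  50  68 215] [585.8651 371.5721] [0.7775 0.0004 0.045 ]
[472 431  41  25 339] [491.1917 442.5339] [ 0.6486 -0.1059  0.045 ]
((343.552978515625, 225.630859375), (59.633094787597656, 57.70351791381836), 27.34987449645996) [array([0.3968, 0.2028]), array([0.4219, 0.2502]), array([0.4702, 0.2243]), array([0.4463, 0.1747])]
probe scene top [ 0.4978 -0.2884  0.095 ]
[235.4851 270.8432] [237.7956 284.5854]
```

Emit:
servo_tool([
  [[85, 10, -60, 0, 0], [85, 20, -120, 0, 0], [85, 30, -180, 0, 0], [85, 40, -240, 0, 0], [85, 50, -300, 0, 0]],
])

```text
time: 1.95
tool_pos: [0.4629, -0.0694, 0.2505]
tool_rot: [0.0, 0.712, 0.702, 0.0]
contact_force: [0.5, 0.2, 0.8]
gripper_width: 0.999
```

Emit:
servo_tool([
  [[85, 10, -60, 0, 0], [85, 20, -120, 0, 0], [85, 28, -180, -20, 0], [85, 33, -200, -40, 0], [85, 33, -200, -40, 0]],
])

```text
time: 2.58
tool_pos: [0.4951, -0.2682, 0.2077]
tool_rot: [-0.002, 0.713, 0.701, -0.0]
contact_force: [0.3, -0.2, 0.2]
gripper_width: 0.995
```

Run:
```python
from h import *
np.set_printoptions(precision=4,suppress=True)
c,s,im=look('w2')
print(s['time'],s['tool_pos'],s['joint_pos'],s['contact_force'])
h=cv2.cvtColor(im,cv2.COLOR_RGB2HSV)
m=cv2.inRange(h,(0,190,100),(5,255,255))|cv2.inRange(h,(175,190,100),(180,255,255));n,l,st,ce=cv2.connectedComponentsWithStats(m)
for i in range(1,n):
    if st[i,4]>60: print(st[i],ce[i],wonz(c,*ce[i],.095))
```

```text
2.575 [ 0.4951 -0.2682  0.2077] [-0.6288 -0.0613  1.7986  0.0004  1.4092 -0.6128] [ 0.2643 -0.1606  0.1837]
[ 307  233   33   50 1207] [323.1524 259.111 ] [ 0.4965 -0.2834  0.095 ]
```

View pics/w2.png

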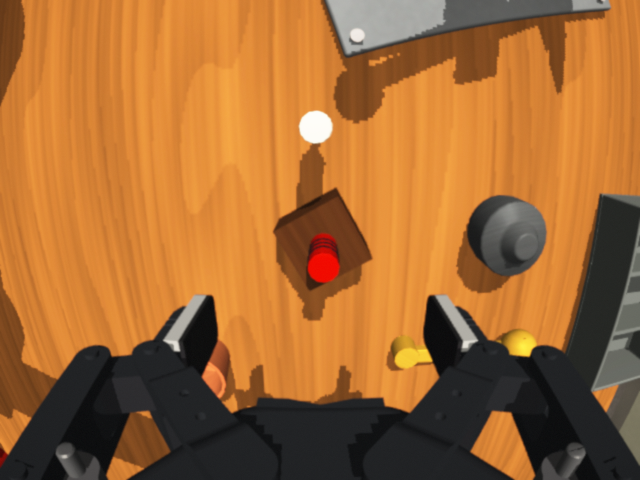

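The red probe stands in the holder, with its handle-top disc centred at about (323,267). The white probe is at (315,127), clear of the path.

Run:
```python
from h import *
c=calibration('wrist')
print(wonz(c,323.3,267,.095), [wonz(c,u,v,.095)[:2] for u,v in((308,267),(339,267),(323,282.5))])
print(wproj(c,[.4963,-.2885,.045]),wproj(c,[.4963,-.2885,.095]))
```

```text
[ 0.49718917 -0.28929079  0.095     ] [array([ 0.486693  , -0.28913875]), array([ 0.50796692, -0.28947508]), array([ 0.49683465, -0.30092385])]
[321.7366399  243.56899259] [321.98785866 265.94633049]
```

Two views agree on the probe axis at about (0.497, -0.289). I'll move over it and descend to TCP z≈0.075.

Emit:
servo_tool([
  [[85, 2, -20, 0, 0], [85, 2, -20, -40, 0], [85, 2, -20, -80, 0], [85, 2, -20, -115, 0], [85, 2, -20, -115, 0]],
])

```text
time: 3.25
tool_pos: [0.4962, -0.2873, 0.0931]
tool_rot: [-0.002, 0.712, 0.702, -0.0]
contact_force: [-0.3, 0.6, -0.2]
gripper_width: 1.003
```

Run:
```python
from h import *
c,s,im=look('w3')
print(s['time'],s['tool_pos'],s['contact_force'])
```

```text
3.25 [ 0.49620818 -0.28729647  0.09307678] [-0.32343918  0.55747605 -0.17561072]
```

View pics/w3.png

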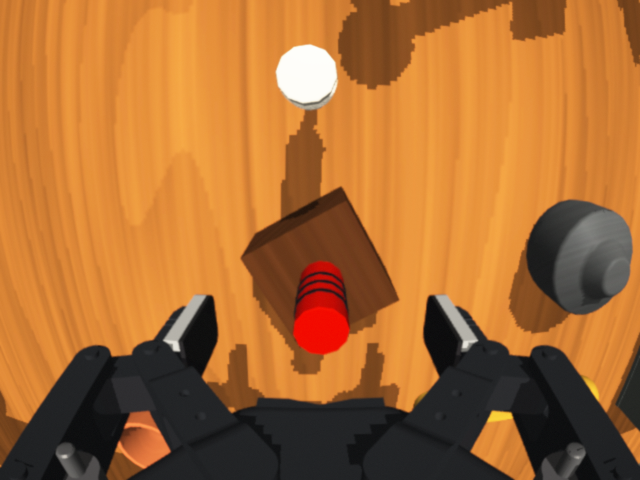

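The handle-top disc is at (322,329), which agrees with the probe at y=-0.289. I'll lower the last 20 mm and close.

Emit:
servo_tool([
  [[85, 0, 0, -20, 0], [85, 0, 0, -20, 0], [0, 0, 0, -20, 0], [0, 0, 0, -20, 0], [0, 0, 0, -20, 0]],
])

```text
time: 3.92
tool_pos: [0.4977, -0.2889, 0.0759]
tool_rot: [0.0, 0.713, 0.702, 0.0]
contact_force: [0.0, 0.1, 0.2]
gripper_width: 0.371
```

Emit:
servo_tool([
  [[0, 0, 0, 0, 0], [0, 0, 0, 0, 0], [0, 0, 0, 0, 0], [0, 0, 0, 0, 0], [0, 0, 0, 0, 0]],
])

```text
time: 4.55
tool_pos: [0.4977, -0.289, 0.0758]
tool_rot: [0.0, 0.713, 0.702, 0.0]
contact_force: [-0.0, 0.0, 5.2]
gripper_width: 0.242
```

Emit:
servo_tool([
  [[0, 0, 0, 15, 0], [0, 0, 0, 40, 0], [0, 0, 0, 80, 0], [0, 0, 0, 120, 0], [0, 0, 0, 145, 0]],
])

```text
time: 5.18
tool_pos: [0.4977, -0.2889, 0.2231]
tool_rot: [0.001, 0.713, 0.702, 0.0]
contact_force: [0.9, -0.3, -0.2]
gripper_width: 0.241
```

Run:
```python
from h import *
c,s,im=look('w4')
print(s['time'],s['tool_pos'],s['contact_force'],s['gripper_width'])
```

```text
5.175 [ 0.49771399 -0.28885639  0.22308392] [ 0.94630507 -0.28519873 -0.204521  ] 0.24096499162534316
```

View pics/w4.png

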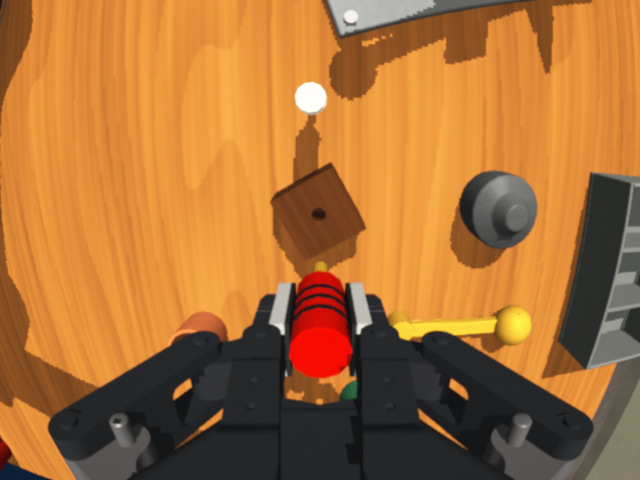

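Run:
```python
from h import *
np.set_printoptions(precision=4,suppress=True)
c=calibration('wrist');p=state()['tool_pos'];im=np.load('w4.npy')
for dz in(-.065,-.031,.019): print(wproj(c,p+[0,0,dz]))
g=cv2.cvtColor(im,cv2.COLOR_RGB2GRAY)[204:224,308:332];m=g<32;v,u=np.nonzero(m);print(m.sum(),u.mean()+308,v.mean()+204,wonz(c,u.mean()+308,v.mean()+204,.045),g.min())
a=np.vstack([cv2.resize(im[190:390,260:380],None,fx=3,fy=3,interpolation=cv2.INTER_CUBIC)]);save(a,'w4c')
```

```text
[319.544  262.3849]
[319.9918 289.1895]
[321.0568 352.0653]
56 318.51785714285717 214.16071428571428 [ 0.4988 -0.2914  0.045 ] 25
```

View pics/w4c.png

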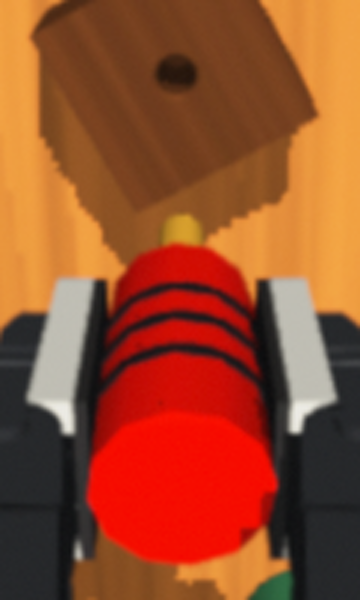

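The probe is held upright and on the tool axis (seen at (321,352), predicted (321,352)), so I'll carry it to the yellow terminal.

Emit:
servo_tool([
  [[0, -6, 50, 0, 0], [0, -12, 110, 0, 0], [0, -20, 170, 0, 0], [0, -28, 230, 0, 0], [0, -36, 290, 0, 0]],
])

```text
time: 5.85
tool_pos: [0.4603, 0.0032, 0.2195]
tool_rot: [-0.0, 0.713, 0.701, -0.0]
contact_force: [1.4, -0.1, -1.0]
gripper_width: 0.246
```

Emit:
servo_tool([
  [[0, -8, 60, 0, 0], [0, -16, 120, 0, 0], [0, -24, 170, 0, 0], [0, -29, 200, -30, 0], [0, -29, 213.5, -60, 0]],
])

```text
time: 6.48
tool_pos: [0.4315, 0.2164, 0.1593]
tool_rot: [-0.0, 0.712, 0.702, 0.0]
contact_force: [-1.0, -0.4, -0.5]
gripper_width: 0.245
```

Emit:
servo_tool([
  [[0, 0, 0, -20, 0], [0, 0, 0, -20, 0], [0, 0, 0, -20, 0]],
])

```text
time: 6.85
tool_pos: [0.4327, 0.2147, 0.1409]
tool_rot: [0.0, 0.713, 0.701, 0.0]
contact_force: [0.7, -0.3, -1.5]
gripper_width: 0.243
```

Run:
```python
from h import *
c,s,im=look('w5')
print(s['time'],s['tool_pos'],s['contact_force'],s['gripper_width'])
a=cv2.resize(im[150:380,230:410],None,fx=2.6,fy=2.6,interpolation=cv2.INTER_CUBIC);save(a,'w5c')
sc=grab_frame('scene');np.save('s5.npy',sc);save(cv2.resize(sc[130:240,330:440],None,fx=5,fy=5,interpolation=cv2.INTER_CUBIC),'s5c')
p=s['tool_pos']
print(wproj(c,p-[0,0,.065]),wproj(c,[p[0],p[1],.045]))
```

```text
6.85 [0.43267372 0.21474965 0.14091539] [ 0.72144898 -0.33211632 -1.47024544] 0.24339202032034657
[320.19469782 262.88504695] [320.08868224 245.07153978]
```

View pics/w5c.png

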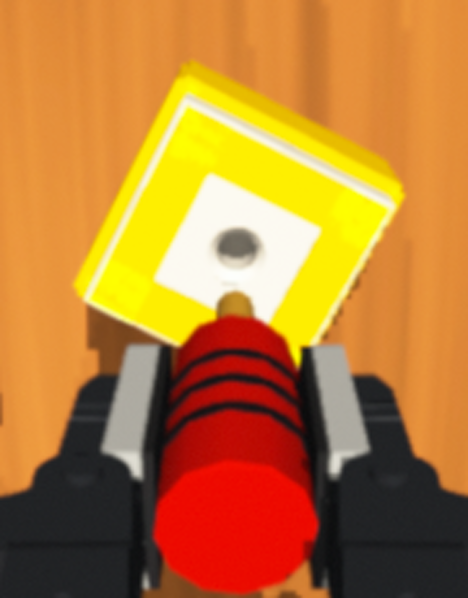

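View pics/s5c.png

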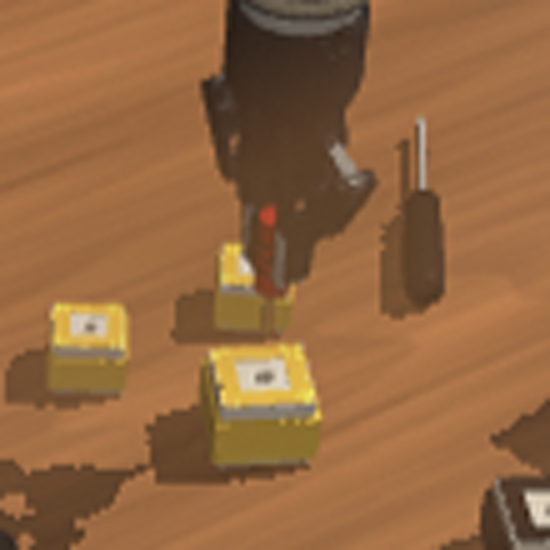

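The hole appears at (321.2,245.0) and a perfectly aligned one would be at (320.1,245.1), so alignment is within 0.5 mm. I'll descend with force checks.

Emit:
servo_tool([
  [[0, 0.3, 0, -10, 0], [0, 0.3, 0, -18, 0], [0, 0.3, 0, -24, 0], [0, 0.3, 0, -30, 0], [0, 0.3, 0, -33, 0]],
])

```text
time: 7.58
tool_pos: [0.4325, 0.2147, 0.1067]
tool_rot: [-0.0, 0.713, 0.702, -0.0]
contact_force: [-0.9, -0.1, -0.6]
gripper_width: 0.243
```

Emit:
servo_tool([
  [[0, 0, 0, -6, 0], [0, 0, 0, -12, 0], [0, 0, 0, -18, 0], [0, 0, 0, -24, 0], [0, 0, 0, -28, 0]],
])

```text
time: 8.2
tool_pos: [0.4325, 0.2148, 0.0788]
tool_rot: [-0.0, 0.713, 0.702, -0.0]
contact_force: [-0.4, 0.5, -0.5]
gripper_width: 0.242
```

Emit:
servo_tool([
  [[0, 0, 0, -1, 0], [0, 0, 0, -2, 0], [0, 0, 0, -3, 0], [0, 0, 0, -4, 0], [0, 0, 0, -4, 0]],
])

```text
time: 8.82
tool_pos: [0.4329, 0.2149, 0.0758]
tool_rot: [0.0, 0.713, 0.702, 0.0]
contact_force: [-1.2, 0.1, 3.1]
gripper_width: 0.245
```

Emit:
servo_tool([
  [[0, 0, 0, -1, 0], [0, 0, 0, -1, 0], [0, 0, 0, -1, 0]],
])

```text
time: 9.2
tool_pos: [0.433, 0.2149, 0.0758]
tool_rot: [-0.0, 0.713, 0.702, -0.0]
contact_force: [-5.1, -1.1, 9.8]
gripper_width: 0.238
```

Run:
```python
from h import *
c,s,im=look('w6')
print(s['time'],s['tool_pos'],s['contact_force'],s['gripper_width'])
a=cv2.resize(im[150:380,230:410],None,fx=2.6,fy=2.6,interpolation=cv2.INTER_CUBIC);save(a,'w6c')
```

```text
9.2 [0.43295386 0.21492165 0.07576832] [-5.14165133 -1.11207216  9.82055195] 0.23787077905761875
```

View pics/w6c.png

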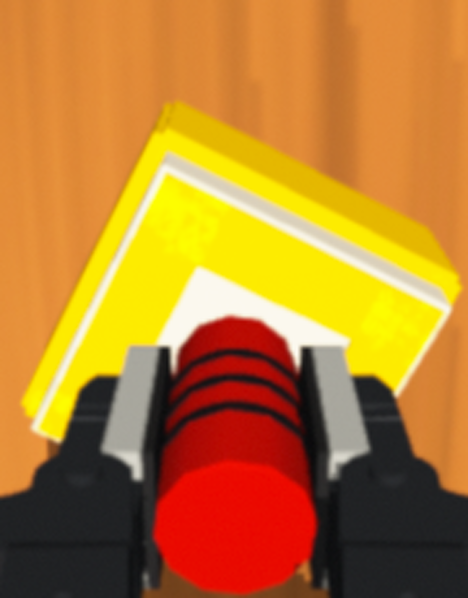

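The handle rests on the top face, with a hard stop of 9.8 N at exactly the grasp height. I'll release and rise.

Emit:
servo_tool([
  [[0, 0, 0, 1, 0], [60, 0, 0, 1, 0], [60, 0, 0, 1, 0], [60, 0, 0, 1, 0], [60, 0, 0, 1, 0]],
])

```text
time: 9.88
tool_pos: [0.4326, 0.2148, 0.0751]
tool_rot: [-0.0, 0.713, 0.702, -0.0]
contact_force: [-0.4, 1.0, 0.8]
gripper_width: 0.702
```

Emit:
servo_tool([
  [[60, 0, 0, 20, 0], [60, 0, 0, 60, 0], [60, 0, 0, 110, 0], [60, 0, 0, 150, 0], [60, 0, 0, 150, 0]],
])

```text
time: 10.5
tool_pos: [0.4349, 0.2155, 0.2299]
tool_rot: [0.002, 0.713, 0.702, 0.004]
contact_force: [0.2, 0.3, 0.3]
gripper_width: 0.701
```

Run:
```python
from h import *
np.set_printoptions(precision=4,suppress=True)
c,s,im=look('w7')
print(s['time'],s['tool_pos'],s['contact_force'],s['gripper_width'])
print(wproj(c,[.4328,.2148,.095]),wproj(c,[.4328,.2148,.045]))
# lever pad
for n in('top','scene'):
    g=grab_frame(n);np.save(n+'7.npy',g);cc=calibration(n);hh=cv2.cvtColor(g,cv2.COLOR_RGB2HSV)
    m=cv2.inRange(hh,(0,0,0),(180,255,75));k,l,st,ce=cv2.connectedComponentsWithStats(m)
    e=proj(cc,[.535,-.05,.124])
    for i in range(1,k):
        if st[i,4]>60 and np.hypot(*(ce[i]-e))<40: print(n,st[i],ce[i],onz(cc,*ce[i],.122))
```

```text
10.5 [0.4349 0.2155 0.2299] [0.2073 0.287  0.325 ] 0.7014247836877181
[315.7693 229.6184] [315.8843 213.7578]
top [315 219  13  13 137] [321.219  224.8759] [ 0.5423 -0.0565  0.122 ]
scene [317 234  17  16 197] [324.868 241.533] [ 0.5467 -0.0598  0.122 ]
```

View pics/w7.png

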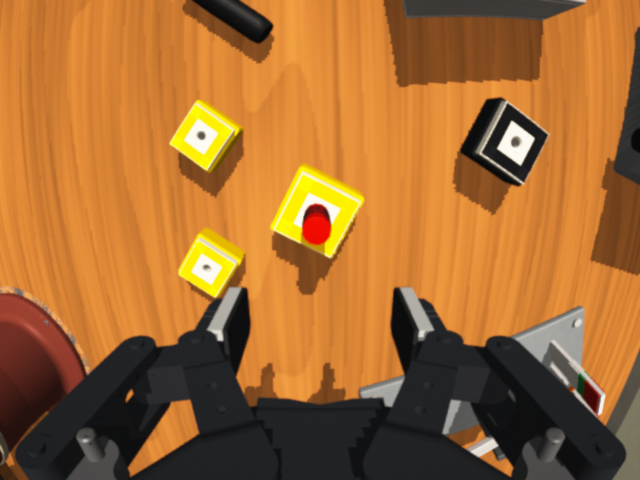

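The probe is seated upright: its disc is at (316,229), as predicted for a handle top at 95 mm. The lever pad measures about (0.542,-0.057) from above and (0.547,-0.060) from the scene camera. I'll close the fingers and hover over it.

Emit:
servo_tool([
  [[0, 20, -50, 0, 0], [0, 40, -105, 0, 0], [0, 62, -160, 0, 0], [0, 84, -215, -10, 0], [0, 105, -265, -20, 0]],
])

```text
time: 11.28
tool_pos: [0.5371, -0.052, 0.2028]
tool_rot: [-0.001, 0.713, 0.701, -0.001]
contact_force: [1.2, 0.8, 0.0]
gripper_width: -0.004
```

Emit:
servo_tool([
  [[0, 3.7, 11, -10, 0], [0, 3.7, 11, -25, 0], [0, 3.7, 11, -25, 0]],
])

```text
time: 11.65
tool_pos: [0.5395, -0.0377, 0.1773]
tool_rot: [-0.002, 0.712, 0.702, -0.001]
contact_force: [0.5, 0.1, -0.4]
gripper_width: 0.001
```

Run:
```python
from h import *
c,s,im=look('w8')
print(s['time'],s['tool_pos'],s['contact_force'],s['gripper_width'])
p=s['tool_pos'];print(wproj(c,p+[0,0,-.019]),wproj(c,[p[0],p[1],.124]))
```

```text
11.65 [ 0.53947491 -0.03765687  0.17732183] [ 0.52222391  0.12617102 -0.41747071] 0.0006901972770337617
[320.64346025 301.31808389] [320.8155139  271.10255437]
```

View pics/w8.png

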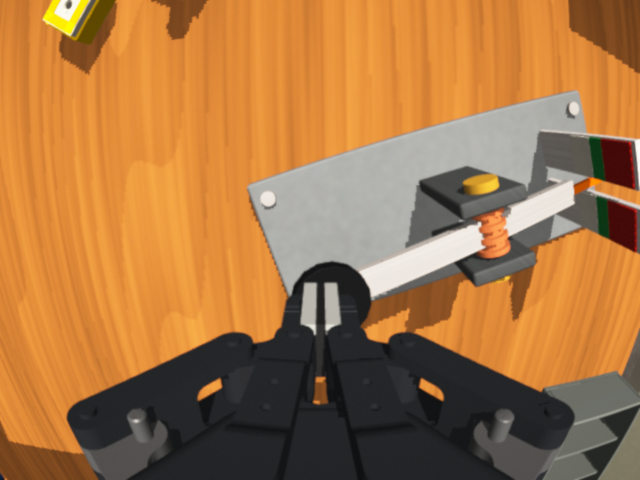

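The pad shows at columns 291–371 with its top edge at 262, so its centre is near (331,302). My last y step had the wrong sign; the arm is just hovering, so nothing is affected. I'll compute the correction.

Run:
```python
from h import *
np.set_printoptions(precision=4,suppress=True)
c=calibration('wrist')
for uv in((331,302),(291,300),(371,300),(331,262)):print(uv,wonz(c,*uv,.123))
ct=calibration('top')
P=[onz(ct,u,v,.012)[:2] for u,v in((280,146),(312,137),(341,237),(308,246))];print(P)
```

```text
(331, 302) [ 0.5456 -0.0569  0.123 ]
(291, 300) [ 0.5241 -0.0555  0.123 ]
(371, 300) [ 0.5672 -0.0562  0.123 ]
(331, 262) [ 0.5456 -0.0338  0.123 ]
[array([0.776 , 0.0552]), array([ 0.8007, -0.0343]), array([ 0.5199, -0.1116]), array([ 0.4959, -0.0207])]
```

Emit:
servo_tool([
  [[0, 0, -10, 0, 0], [0, 0, -18.5, 0, 0], [0, 0, -18.5, -14, 0], [0, 0, -18.5, -28, 0], [0, 0, -18.5, -28, 0]],
])

```text
time: 12.32
tool_pos: [0.5399, -0.0573, 0.1497]
tool_rot: [-0.002, 0.713, 0.702, -0.001]
contact_force: [-0.7, -0.5, 0.2]
gripper_width: 0.003
```

Emit:
servo_tool([
  [[0, 0, 0, -3, 0], [0, 0, 0, -6, 0], [0, 0, 0, -9, 0], [0, 0, 0, -12, 0], [0, 0, 0, -12, 0]],
])

```text
time: 12.95
tool_pos: [0.5417, -0.0579, 0.1407]
tool_rot: [0.0, 0.713, 0.702, 0.0]
contact_force: [-1.5, 0.1, 4.4]
gripper_width: -0.0
```

Contact shows 4.4 N, as expected at the start of travel. I'll go on slowly.

Emit:
servo_tool([
  [[0, 0, 0, -2.5, 0], [0, 0, 0, -5, 0], [0, 0, 0, -7.5, 0], [0, 0, 0, -10, 0], [0, 0, 0, -12, 0]],
])

```text
time: 13.58
tool_pos: [0.5411, -0.0579, 0.1283]
tool_rot: [-0.0, 0.713, 0.702, -0.001]
contact_force: [-2.1, -1.1, 6.2]
gripper_width: 0.002
```

Emit:
servo_tool([
  [[0, 0, 0, -1.5, 0], [0, 0, 0, -3, 0], [0, 0, 0, -4, 0], [0, 0, 0, -5, 0], [0, 0, 0, -5, 0]],
])

```text
time: 14.2
tool_pos: [0.5408, -0.058, 0.1233]
tool_rot: [-0.0, 0.713, 0.702, -0.001]
contact_force: [-4.3, -1.1, 6.3]
gripper_width: -0.001
```

Run:
```python
from h import *
c,s,im=look('w9')
print(s['time'],s['tool_pos'],s['contact_force'],s['gripper_width'])
sc=grab_frame('scene');np.save('s9.npy',sc);save(cv2.resize(sc[220:340,290:430],None,fx=5,fy=5,interpolation=cv2.INTER_CUBIC),'s9c')
```

```text
14.2 [ 0.5407862  -0.05804578  0.12332123] [-4.29934371 -1.10949344  6.3377082 ] -0.0005814089868709525
```

View pics/w9.png

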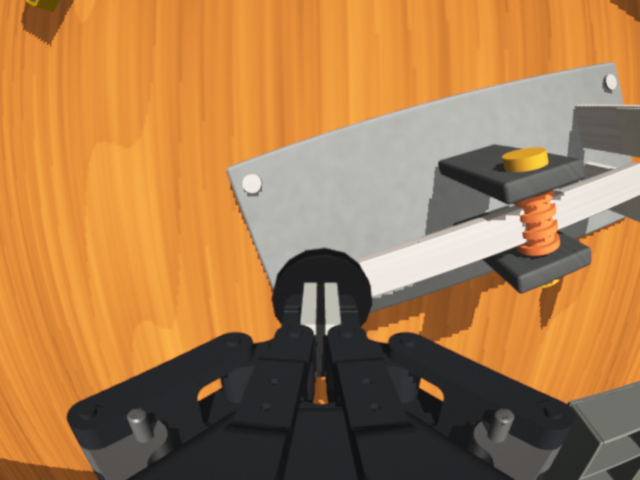

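View pics/s9c.png

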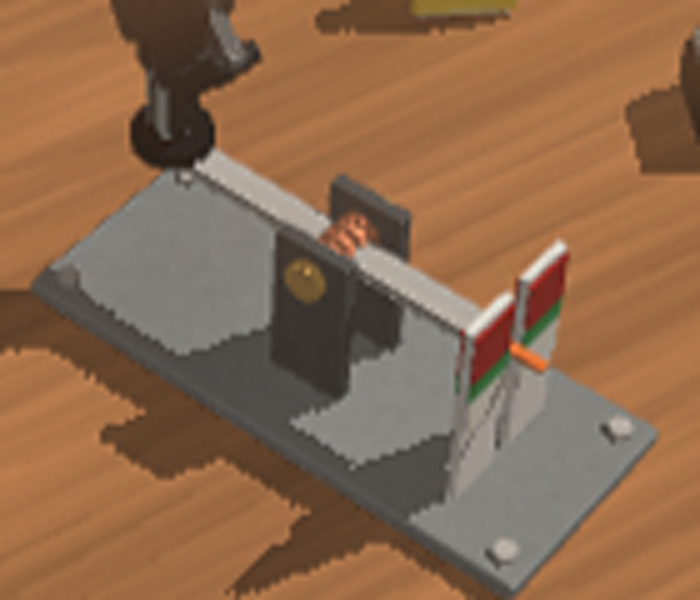

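The scene view shows the orange pointer between the plates. At its base, (513,348) in the crop, it is about on the line joining the two green bands at (490,380) and (543,323). The fingertip height of 104.3 mm means about 2 mm more to level.

Emit:
servo_tool([
  [[0, 0, 0, -0.7, 0], [0, 0, 0, -1.4, 0], [0, 0, 0, -2.2, 0], [0, 0, 0, -2.2, 0], [0, 0, 0, -2.2, 0]],
])

```text
time: 14.92
tool_pos: [0.5408, -0.0581, 0.1213]
tool_rot: [-0.0, 0.713, 0.702, -0.001]
contact_force: [-5.1, -1.5, 7.5]
gripper_width: -0.002
```

Run:
```python
from h import *
np.set_printoptions(precision=4,suppress=True)
sc=grab_frame('scene');s=state()
print(s['time'],s['tool_pos'],s['contact_force'],s['gripper_width'],s['joint_vel'])
np.save('s10.npy',sc);save(cv2.resize(sc[262:322,370:420],None,fx=10,fy=10,interpolation=cv2.INTER_CUBIC),'s10c')
c=calibration('scene')
# model: rig x axis, pivot from pad (level pad centre)
h=cv2.cvtColor(sc,cv2.COLOR_RGB2HSV)
for nm,lo,hi in(('green',(45,80,40),(90,255,255)),('orange',(5,190,180),(14,255,255))):
    m=cv2.inRange(h,lo,hi);m[:260]=0;m[325:]=0;m[:,:370]=0;m[:,425:]=0
    k,l,st,ce=cv2.connectedComponentsWithStats(m)
    for i in range(1,k):
        if st[i,4]>3:print(nm,st[i],ce[i])
ang=np.arctan2(.309,.951);x=np.array([np.cos(ang),np.sin(ang),0]);y=np.array([-x[1],x[0],0])
pv=np.array([.5408,-.058,.09])+.11*x
print('pivot',pv, 'pred green plate centre line', [proj(c,pv+.1*x+k*y) for k in(-.02,0,.02)], [proj(c,pv+d*x) for d in(.1,.11,.12,.13)])
```

```text
14.975 [ 0.5408 -0.058   0.1213] [-5.1102 -1.2915  7.524 ] 0.0003581733054801471 [-0.0017  0.0005 -0.0015 -0.     -0.0007 -0.0013]
green [395 281   7   7  14] [398.     284.3571]
green [384 291   8   9  17] [387.2941 295.1176]
orange [392 289   7   4  10] [395.1 290.4]
pivot [ 0.6454 -0.024   0.09  ] pred green plate centre line [array([387.2916, 292.9179]), array([392.0844, 288.0395]), array([396.7906, 283.2492])] [array([392.0844, 288.0395]), array([395.5967, 290.0578]), array([399.1368, 292.092 ]), array([402.7051, 294.1423])]
```

View pics/s10c.png

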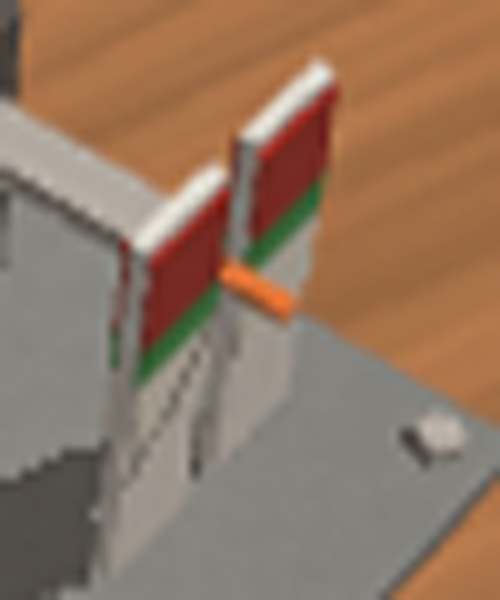

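Force is steady at 7.5 N (7.5–8 N is given for level) and the fingertip height is 102.3 mm against 102 for level. The orange pointer leaves the scale at (392,289), with the green mid-line at (392.6,289.7). I'll hold briefly and do a final check.

Emit:
servo_tool([
  [[0, 0, 0, 0, 0], [0, 0, 0, 0, 0], [0, 0, 0, 0, 0], [0, 0, 0, 0, 0]],
])

```text
time: 15.48
tool_pos: [0.5408, -0.0581, 0.1213]
tool_rot: [-0.0, 0.713, 0.702, -0.001]
contact_force: [-4.9, -1.0, 7.9]
gripper_width: -0.002
```

Run:
```python
from h import *
t=grab_frame('top');sc=grab_frame('scene');s=state();print(s['time'],s['tool_pos'],s['contact_force'])
save(t,'t11');a=cv2.resize(sc[165:330,320:430],None,fx=3.6,fy=3.6,interpolation=cv2.INTER_CUBIC);save(a,'s11')
```

```text
15.575 [ 0.54078246 -0.0580293   0.12129263] [-5.43584391 -1.87381007  7.58472048]
```

View pics/t11.png

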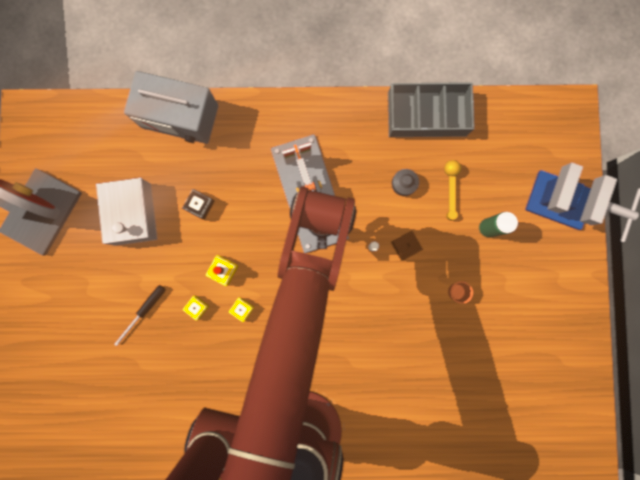

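View pics/s11.png

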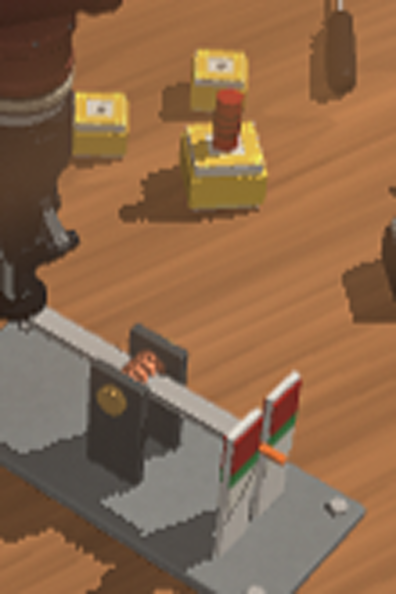

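The top view shows the probe in the large yellow block at (221,270), the holder empty at (407,245), and the other items where they began. The scene crop shows the handle flush on the block at (228,140) and the pointer at the green band at (265,452).

```bash
python3 -c "
from plant import job_done,state
print(job_done());print(state()['time'])"
```

```text
the job is handed in; nothing more can be done
None
the job is handed in; nothing more can be done
```

I moved the red probe from its holder to the largest yellow terminal, pushed it home and let go. I then pressed the lever pad to level with the closed fingertips and handed the job in at about 15.6 s, still holding it there.

- **Probe:** it met a firm stop (9.8 N) at the same tool height, 75.8 mm, as in the holder. After I let go it stood upright, with the handle flush on the block.
- **Lever:** the fingertips stood at about 102.3 mm (102 mm is level), with a steady 7.5–7.9 N on the pad (7.5–8 N is given for level). I only ever moved the pad slowly downwards, and nothing I saw put the pointer in the red.
- **Disagreement:** in the scene picture the pointer sits 0.5–1 pixel above the middle of the green, roughly 0.02 rad. That is within measuring error and well inside the band. There was also a steady sideways force of about 5 N at the fingertips, probably friction on the pad.
- **Mistake on the way:** one hover step above the pad went 11 mm the wrong way in y. I corrected it before touching anything.
- **Other things:** in the last top picture everything else was where it started, apart from what the arm hid.

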